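# Clamp a squat jar in a thumbwheel jar vise

### The job

Stand the squat wide-lidded jar upright on the floor of the jar vise, between its two jaws, let go of it, and then roll the recessed thumbwheel with a fingertip until the moving jaw holds the jar firmly against the fixed jaw. Move the jaw only by the wheel, never by pushing it, press lightly, since the vise is sprung and must not be forced down onto its stop, and leave the other jars standing where they are.

Things in the scene. Friction and masses are not known exactly. Their poses are not given: they have to be found in the camera images.
- vise: Low grey jar vise stuck to the hob: a rubber suction foot that cannot move (origin at the centre of its underside, z up, 84 mm in x, 250 mm in y) under a sprung deck. Along the deck's y: fixed jaw (56 mm wide, 38 mm above the deck's floor, rubber face at y=-84 mm looking to +y), gap for the jar, moving jaw, wheel housing (62 mm wide, y=+35 to +121 mm, flat top 40 mm above floor).
- seat (a point): Point fixed to the foot, at the mean level of the deck's floor, centred across it, 23.5 mm in front of the fixed jaw's face (vise frame 0, -60.5, 20 mm); axes as the vise's. The jar stands about here when clamped. The deck (floor, jaws, housing and wheel together) sits up to 7 mm higher or lower than this, differing from vise to vise and not measured: find it by touch.
- slot (a point): Point fixed to the foot, at the slot's centre and the mean level of the housing's top (vise frame 0, 78, 60 mm). The slot is 20 mm (x) by 60 mm (y); the wheel's rim stands 8 mm out of it, its top 8 mm above this point, give or take 7 mm with the deck. The deck is sprung: it sinks 1 mm per 8 N pressed and meets a stop after 2 mm (16 N). 6 to 10 N is right for rolling; over 15 N is forcing it.
- moving_jaw (a joint): Travel (m) of the moving jaw: 56 mm wide in the vise's x, 20 mm thick, top 37 mm above the floor. It slides along the vise's y; at travel q its rubber face (looking to -y) lies at y = -12 mm - q in the vise frame, so the gap to the fixed jaw is 72 mm - q. It starts at 6 to 14.4 mm, moves 12 mm per radian of the wheel, and friction holds it where it is left.
- wheel (a joint): Angle of the black ribbed thumbwheel (radius 26 mm, 14 mm thick, axle along the vise's x), 0 to 3.3 rad, starts at 0.5 to 1.2. It grows, and the jaw closes, as the top of the rim is dragged to the vise's -y. That takes about 2.5 N along the rim; with the jar gripped it stalls and the fingertip slips. It does not spring back. A flat fingertip dragged level rolls it by about its own length a stroke; then lift and repeat.
- jar_center (a point): Centre, half-way up, of the jar to be clamped: squat green plastic jar with a ribbed wide white lid, 46 mm across, 77 mm high (the shortest of the three on the hob), about 0.12 kg. Its z is its own upright axis.
- shaker: Bystander: clear salt shaker with a domed grey top, 44 mm across, 90 mm high, origin at the centre of its underside.
- spice: Bystander: slim spice jar with a dark lid, 40 mm across, 102 mm high, origin at the centre of its underside.
Not all that is in view belongs to the job. Leave any red look-alike of the part that bears jar_center alone.

How it is judged:
On the way, in this order (a step that is already met when the one before it is completed fails the run):
1. the jar stands upright on the vise's floor between the open jaws, let go (x of jar_center in the frame of seat between -0.022 and 0.022 m and y of jar_center in the frame of seat between -0.012 and 0.035 m and z of jar_center in the frame of seat between 0.029 and 0.0475 m and angle between jar_center's own z axis and vertical below 0.12 rad and contact force between the fingers and jar below 0.1 N and contact force between moving_jaw and jar below 1.5 N), for 0.2 s.
2. the moving jaw grips the jar while a finger is on the wheel (contact force between moving_jaw and jar above 2 N and contact force between the fingers and wheel above 1 N), for 0.2 s.
At the end, for the whole second after the job is handed in: The jar stands upright (within 0.12 rad) on the vise's floor between the jaws, centred across the vise within 22 mm and within 6 mm of the seat along it, let go and at rest, and the moving jaw keeps pressing it against the fixed jaw with more than 2 N (x of jar_center in the frame of seat between -0.022 and 0.022 m and y of jar_center in the frame of seat between -0.012 and 0.035 m and z of jar_center in the frame of seat between 0.029 and 0.0475 m and angle between jar_center's own z axis and vertical below 0.12 rad and y of jar_center in the frame of seat between -0.006 and 0.006 m and contact force between moving_jaw and jar above 2 N and linear speed of jar below 0.02 m/s); the robot touches nothing.
It fails at once if the robot presses on the vise or its wheel with more than 15 N (contact force between any of the arm, the fingers and vise above 15 N or contact force between any of the arm, the fingers and wheel above 15 N).
It fails at once if the moving jaw is pushed directly by the robot with more than 6 N (contact force between any of the arm, the fingers and moving_jaw above 6 N).
It fails at once if the salt shaker or the slim spice jar is shifted more than 30 mm (distance of any of shaker, spice from where it was at the start of the episode above 0.03 m).
It also fails if it takes over 72 s, if anything falls off the work surface, if the arm or the gripper's body presses on something with over 40 N, if the wrist force passes 120 N, or if a joint passes its speed limit or range.

### The arm

A 6-joint arm with a two-finger parallel gripper is mounted at the origin on a cart in front of the work surface, level with it; the furniture and walls round the work are solid. World frame = base frame: x ahead of the robot, y to its left, z up, the work surface at z = 0. Lengths are in m, angles in rad, forces in N, time in s.
With the tool pointing down it reaches from about 0.3 to 0.775 m from the base axis. Payload 14.6 kg.
Tool frame: the origin (TCP) lies at the very end of the fingers, on their centre line; the grasp point (between the pads) lies 19 mm behind it; z points along the fingers, y is the line along which they close (so a half turn about z gives the same grasp; the last joint's range is limited). The gripper opens to 94 mm and grips with 3 to 60 N. Pads are 16 mm wide; open, the fingers measure 119 mm over their backs; the gripper's body (75 mm by 177 mm) begins 78 mm behind the grasp point.
Start: joints at [-1.27, 0.3, 1.521, -0, 1.321, -0.067], TCP at [0.198, -0.513, 0.205] pointing down, gripper open.
Joint ranges: [-3.03, 3.03], [-0.79, 2.21], [0.23, 2.52], [-1.04, 4.18], [0, 3.07], [-2.55, 2.55]. Speed limits (rad/s): [2.22, 2.22, 2.57, 3.14, 3.14, 3.14].

### API

Orientations are given as [roll, pitch, yaw] about the fixed x, y, z axes, in that order (R = Rz(yaw) Ry(pitch) Rx(roll)).
In Python, from station import ctrl gives the robot as it stands.
- The arm moves only by the shell command python3 -m pendant 'ROWS' [OPENING] [FORCE]. ROWS is JSON, a list of rows, each a list of 2 entries, a list of its own where there are three numbers: the shift along the world's x, y, z in cm, then the turn about the world's z in rad. A call has 1 to 20 rows; each row shifts and turns the commanded pose from where the row before left it; what a row does not reach is not made up. A row lasts 1/12 s, in which the tool goes at most 41.7 mm and 7.16 degrees, less where a joint would pass 70% of its speed; a pose out of reach is approached as far as the arm can. A call is refused whole if a number of a shift passes 4.17 or a number of a turn 0.125, either way. A call with a gripper value outside its range is refused whole. OPENING is the opening, from 0 (shut) to 1 (fully open), set as the call begins (- or left out, the last holds). The fingers move at their own pace and stop on an object; FORCE is the grip in N (left out, the last holds). Time passes only in rows, so rows that do not move let the fingers close. It gives the time, the measured TCP pose, the force, the opening and the grip force at its end, in the units of the state.
- ctrl.get_obs(): the state, without advancing time (a new reading comes with each control period).
- ctrl.camera(name): name is "side" or "top"; returns a dict with "color" (384x512x3 uint8, red, green, blue), "intrinsics" (3x3 intrinsics, pixels), "camera_from_world" (4x4, takes a point from world to camera coordinates). Camera axes: x right, y down, z forward; pixel columns grow to the right and rows downward; lengths in m; the calibration is good to about 2 mm. A picture is of the moment at which its call begins. There is no depth.
- ctrl.hand_in(): hands the job in; it is judged then, once.
The state is a dict: "time_s": time; "qpos": joint angles; "joint_vel": joint speeds; "tau": joint torques, N m; "ee_pos": TCP position; "eef_rot": TCP orientation; "force": force on the tool from outside, world axes, zero at the start; "moment": the same for the moment, N m; "grip_width": finger opening in m; "grip_force": force on a finger pad.
Only numpy, scipy, OpenCV 4.12 (cv2) and the standard library are available. Lean on these libraries where they do the work, as an engineer would, in place of code of your own. Each camera call takes 0.05 s, during which the arm holds its last target. There are 200 camera calls.

## Working session

There is one attempt and no reset: what is moved stays moved. The work goes in short steps, Python scripts to look and compute and a shell command to move; the robot and the scene stay as the last step left them, time stands still between calls to the robot, and variables do not carry over. Pictures are saved under pics/ and viewed, at most 10 in all, crops included, and the job is handed in when it is done.

```bash
mkdir -p pics; ls; cat > h.py <<'E'
import numpy as np, cv2
from station import ctrl
def snap(n):
    c=ctrl.camera(n); return cv2.cvtColor(c["color"],cv2.COLOR_RGB2BGR),np.array(c["intrinsics"]),np.array(c["camera_from_world"])
def ray(K,T,u,v):
    R=T[:3,:3];t=T[:3,3]; d=R.T@np.linalg.solve(K,[u,v,1.]); return -R.T@t,d
def onz(K,T,u,v,z):
    o,d=ray(K,T,u,v); return o+d*(z-o[2])/d[2]
def proj(K,T,p):
    q=K@(T[:3,:3]@np.array(p)+T[:3,3]); return q[:2]/q[2]
E
python3 - <<'E'
from h import *
for n in("side","top"):
    im,K,T=snap(n); cv2.imwrite(f"pics/{n}0.png",im); np.savez(n+"0.npz",im=im,K=K,T=T); print(n,-T[:3,:3].T@T[:3,3],T[2,:3],K[0,0])
o=ctrl.get_obs();print(o)
E
```

```text
pics
side [0.30728253 1.00289166 0.89942676] [ 0.11891206 -0.72479759 -0.67862241] 469.2409152352428
top [0.40229354 0.10963719 0.94434249] [ 0.05955685  0.01229866 -0.99814915] 387.8121619260183
{'time_s': 0.1, 'qpos': array([-1.26962603e+00,  3.00395995e-01,  1.52152523e+00, -7.52912521e-06,
        1.32066779e+00, -6.66187237e-02]), 'joint_vel': array([ 0.00044451, -0.00059155,  0.00065506, -0.00085618,  0.00190174,
       -0.00194704]), 'tau': array([ 1.17676507e-03, -5.32645547e+01, -3.53283548e+01,  7.09357113e-02,
        2.34822108e-02, -3.42755345e-05]), 'ee_pos': array([ 0.19767171, -0.51300396,  0.20495114]), 'eef_rot': array([-3.14059802e+00, -5.90504246e-05,  3.67790854e-01]), 'force': array([ 0.10736775, -0.10681415, -0.77951867]), 'moment': array([-0.01819974, -0.03384554, -0.0590129 ]), 'grip_force': 0.0, 'grip_width': 0.09421298105824207}
```

View pics/side0.png

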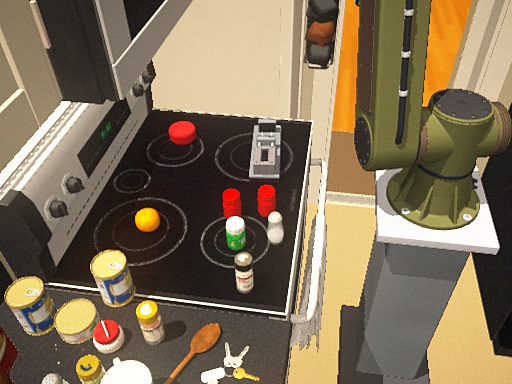

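View pics/top0.png

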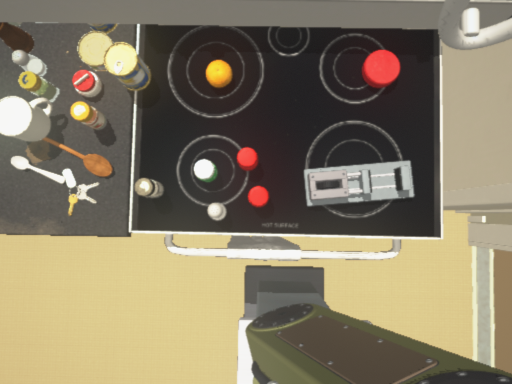

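Side view: the green jar with a white lid is at (235,233). The shaker is at (275,227), the spice jar at (244,272), and the vise at (265,150). 
Top view: jar (205,170), shaker (216,211), spice (148,188), vise (358,184) with the wheel at its left end.
Things that could be mistaken for the jar, in the top view: red jars (247,158) and (258,196), shaker (216,211), spice (148,188). I choose the green jar with the white lid at (205,170), and check it in a crop.

```bash
python3 - <<'E'
from h import *
t=np.load("top0.npz");s=np.load("side0.npz")
a=cv2.resize(t["im"][140:225,190:290],None,fx=4,fy=4,interpolation=2)
b=cv2.resize(t["im"][150:220,295:420],None,fx=6,fy=6,interpolation=2)[:, :]
c=cv2.resize(s["im"][180:300,210:290],None,fx=4,fy=4,interpolation=2)
c=c[:340]; top=np.hstack([a,c])
W=max(top.shape[1],b.shape[1]); W=750
out=np.zeros((600,W,3),np.uint8); tt=cv2.resize(top,None,fx=.7,fy=.7); out[:tt.shape[0],:tt.shape[1]]=tt
bb=cv2.resize(b,(625,350)); out[245:595,:625]=bb
cv2.imwrite("pics/crop1.png",out)
g=lambda im:cv2.cvtColor(im,cv2.COLOR_BGR2HSV)
for n,d in(("top",t),("side",s)):
    h=g(d["im"]); m=cv2.inRange(h,(45,100,50),(85,255,255))
    ys,xs=np.nonzero(m); print(n,"green",len(xs),[ (xs.min(),xs.max(),ys.min(),ys.max())])
# top white lid
h=g(t["im"]); m=cv2.inRange(h,(0,0,170),(179,60,255)); m[:, :180]=0; m[:, 240:]=0; m[:140]=0;m[230:]=0
n_,lab,st,ce=cv2.connectedComponentsWithStats(m); print(st[1:],ce[1:])
h=g(s["im"]); m=cv2.inRange(h,(0,0,150),(179,70,255)); m[:200]=0;m[300:]=0;m[:,:215]=0;m[:,288:]=0
n_,lab,st,ce=cv2.connectedComponentsWithStats(m); print(st[1:],ce[1:])
# vise mask top
h=g(t["im"]); m=(t["im"].min(2)>55).astype(np.uint8)*255; m[:155]=0;m[215:]=0;m[:,:298]=0;m[:,:]*=1;m[:,420:]=0
m=cv2.morphologyEx(m,cv2.MORPH_OPEN,np.ones((3,3)))
cs=max(cv2.findContours(m,0,2)[0],key=cv2.contourArea); r=cv2.minAreaRect(cs); print(r); 
for p in cv2.boxPoints(r): print(p,[onz(t["K"],t["T"],*p,z)[:2].round(4) for z in(0.02,0.055)])
E
```

```text
top green 18 [(np.int64(209), np.int64(215), np.int64(166), np.int64(180))]
side green 318 [(np.int64(94), np.int64(437), np.int64(92), np.int64(326))]
[[194 159  20  20 313]
 [208 203  17  17 213]] [[203.36102236 168.5686901 ]
 [215.84507042 210.44600939]]
[[267 212  17  31 404]
 [226 216  19  19 293]
 [242 241   1   2   2]
 [231 245   3   1   3]
 [266 249   1   2   2]
 [238 254  10   8  48]
 [235 269  18  22 199]
 [287 295   1   5   5]] [[274.66584158 227.55445545]
 [234.73037543 225.16382253]
 [242.         241.5       ]
 [232.         245.        ]
 [266.         249.5       ]
 [242.10416667 257.10416667]
 [243.53768844 279.43718593]
 [287.         297.        ]]
((358.5, 184.5), (59.0, 111.0), 90.0)
[303. 155.] [array([0.5479, 0.0123]), array([0.5424, 0.016 ])]
[414. 155.] [array([ 0.5535, -0.2527]), array([ 0.5478, -0.239 ])]
[414. 214.] [array([ 0.4126, -0.2525]), array([ 0.4123, -0.2388])]
[303. 214.] [array([0.4067, 0.0101]), array([0.4065, 0.0138])]
```

View pics/crop1.png

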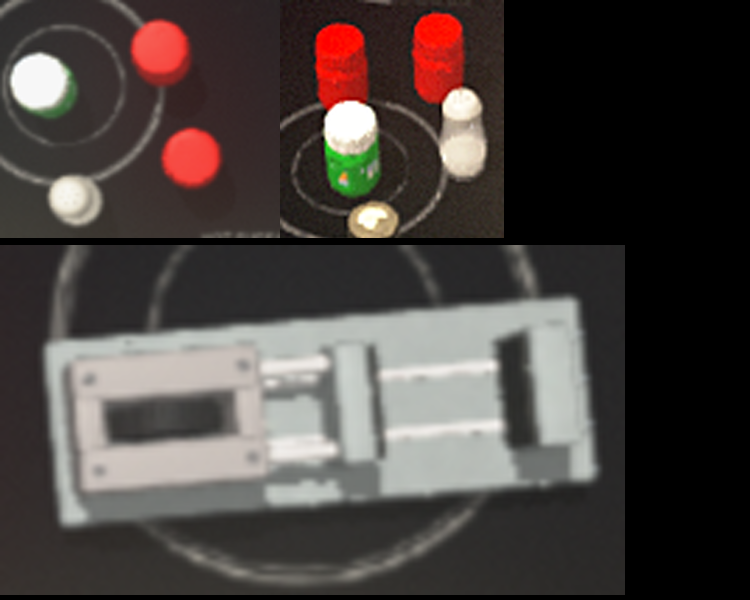

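The crop confirms it: the green jar with the ribbed white lid sits well away from the red ones. It also shows the vise clearly: deck corners at crop (47,343), (577,298), (597,478), (62,525), and housing top at (70,362), (258,345), (270,472), (82,490).

```bash
python3 - <<'E'
from h import *
t=np.load("top0.npz");s=np.load("side0.npz");K,T=t["K"],t["T"]
px=lambda p:(p[0]/5+295-.4,(p[1]-245)/5+150-.4)
def rect(c,z):
    P=np.array([onz(K,T,*px(p),z)[:2] for p in c]); TL,TR,BR,BL=P
    ax=((TL+BL)-(TR+BR))/2
    print(P.mean(0).round(4),"len",np.linalg.norm(ax),"wid",np.linalg.norm(TL-BL),np.linalg.norm(TR-BR),"yaw",np.arctan2(-ax[0],ax[1]));return P.mean(0),ax/np.linalg.norm(ax)
c,y=rect([(47,343),(577,298),(597,478),(62,525)],.02)
rect([(47,343),(577,298),(597,478),(62,525)],.014)
c2,y2=rect([(70,362),(258,345),(270,472),(82,490)],.06)
rect([(104,400),(235,390),(239,430),(108,443)],.06)
print("housing centre in vise expected y .078:",(c2-c)@y)
J=onz(K,T,203.4,168.6,.077);print("jar top lid",J)
Ks,Ts=s["K"],s["T"]; print("side lid",onz(Ks,Ts,234.7,225.2,.077), "proj jar center",proj(Ks,Ts,[J[0],J[1],.0385]))
print("lid diam",[np.linalg.norm(onz(K,T,194,169,.077)-onz(K,T,214,169,.077))])
print("shaker",onz(K,T,215.8,210.4,.09),"spice",onz(K,T,145,187,.1),"reds",onz(K,T,247,158,.07),onz(K,T,258,196,.07))
E
```

```text
[ 0.4841 -0.1214] len 0.2544861555924975 wid 0.08731763954118368 0.08642757639331482 yaw 0.10841637067872965
[ 0.4846 -0.1229] len 0.25613805081302293 wid 0.08788442711785881 0.08698858648061533 yaw 0.10841637067872935
[ 0.4761 -0.0429] len 0.08611238641220427 wid 0.058824569469968974 0.058341419588126574 yaw 0.11506034049571007
[ 0.4768 -0.0436] len 0.05997363527423137 wid 0.019760693164701117 0.018385987652469387 yaw 0.10978093477038747
housing centre in vise expected y .078: 0.07889565945773168
jar top lid [0.50338135 0.24176487 0.077     ]
side lid [0.49920945 0.25332575 0.077     ] proj jar center [234.73226317 232.3062078 ]
lid diam [np.float64(0.045108389900451226)]
shaker [0.40990285 0.20955662 0.09      ] spice [0.45746412 0.36505857 0.1       ] reds [0.53051723 0.14442478 0.07      ] [0.44469308 0.11749712 0.07      ]
```

```bash
python3 -m pendant '[[[1.2,3,0],0.08],[[1.2,3,0],0.08],[[1.2,3,0],0.08],[[1.2,3,0],0.08],[[1.2,3,0],0.08],[[1.2,3,0],0.08],[[1.2,3,0],0.08],[[1.2,3,0],0.08],[[1.2,3,0],0.08],[[1.2,3,0],0.08],[[1.2,3,0],0.08],[[1.2,3,0],0.08],[[1.2,3,0],0.08],[[1.2,3,0],0.08],[[1.2,3,0],0.08],[[1.2,3,0],0.08]]' 1
python3 -m pendant '[[[1.1,2.7,0],0.03],[[1.1,2.7,0],0],[[1.1,2.7,0],0],[[1.1,2.7,0],0],[[1.1,2.7,0],0],[[1.1,2.7,0],0],[[1.1,2.7,0],0],[[1.1,2.7,0],0],[[1.1,2.7,0],0],[[1.1,2.7,0],0],[[0,0,0],0],[[0,0,0],0],[[0,0,0],0]]'
```

```text
time_s: 1.43
ee_pos: [0.3899, -0.0316, 0.2054]
eef_rot: [3.142, 0.0, 1.652]
force: [0.1, -0.0, 0.9]
grip_width: 0.0942
grip_force: 0.0
time_s: 2.52
ee_pos: [0.4994, 0.2364, 0.205]
eef_rot: [-3.141, 0.0, 1.678]
force: [-0.2, -0.0, 0.6]
grip_width: 0.0941
grip_force: 0.0
```

```bash
python3 -m pendant '[[[0.2,0.3,-2.5],0],[[0.2,0.2,-2.5],0],[[0,0,-2.5],0],[[0,0,-2.5],0],[[0,0,-2.5],0],[[0,0,-2],0],[[0,0,-1.5],0],[[0,0,-1],0],[[0,0,-0.5],0],[[0,0,0],0],[[0,0,0],0]]'
python3 - <<'E'
from h import *
im,K,T=snap("side"); im2,_,_=snap("top")
cv2.imwrite("pics/pre.png",np.hstack([cv2.resize(im[150:300,190:310],(400,500)),cv2.resize(im2[120:230,150:260],(400,400))[:, :]if 0 else cv2.resize(im2[120:230,150:260],(400,500))]))
E
```

```text
time_s: 3.43
ee_pos: [0.5041, 0.2416, 0.0312]
eef_rot: [3.141, -0.0, 1.677]
force: [-0.0, 0.7, 0.3]
grip_width: 0.094
grip_force: 0.0
```

View pics/pre.png

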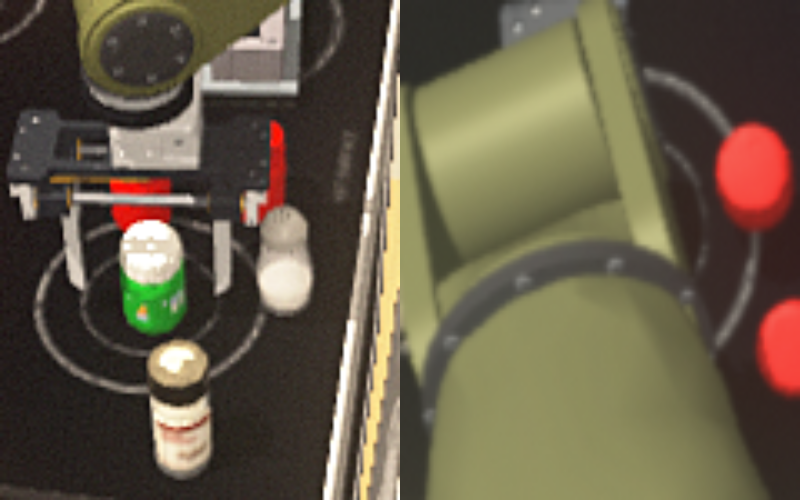

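The jar stands midway between the fingertips (crop (80,290) and (222,292), jar at (153,278)) and the shaker is clear, so I close.

```bash
python3 -m pendant '[[[0,0,0],0],[[0,0,0],0],[[0,0,0],0],[[0,0,0],0],[[0,0,0],0],[[0,0,0],0],[[0,0,0],0],[[0,0,0],0],[[0,0,0],0],[[0,0,0],0]]' 0 15
```

```text
time_s: 4.37
ee_pos: [0.5037, 0.2418, 0.0304]
eef_rot: [-3.141, 0.0, 1.678]
force: [-1.3, -0.7, 0.9]
grip_width: 0.0446
grip_force: 15.0
```

```bash
python3 - <<'E'
from h import *
t=np.load("top0.npz");K,T=t["K"],t["T"]
c=np.array([.4844,-.1210]);a=.11;y=np.array([-np.sin(a),np.cos(a)])
for x,yy in((335,400),(350,400),(366,400),(378,400),(535,390),(500,390)):
    print(x,[round(float((onz(K,T,x/5+294.6,(yy-245)/5+149.6,z)[:2]-c)@y),4) for z in(.02,.055,.06)])
E
python3 -m pendant '[[[0,0,1],0],[[0,0,2],0],[[0,0,3],0],[[0,0,3],0],[[0,0,3],0],[[0,0,2],0],[[0,0,1],0],[[0,0,0],0]]'
```

```text
335 [-0.0077, 0.0016, 0.0029]
350 [-0.0149, -0.0053, -0.0039]
366 [-0.0224, -0.0126, -0.0111]
378 [-0.0281, -0.018, -0.0166]
535 [-0.1029, -0.09, -0.0881]
500 [-0.0864, -0.0741, -0.0723]
time_s: 5.03
ee_pos: [0.5044, 0.2421, 0.1829]
eef_rot: [3.138, -0.001, 1.678]
force: [-0.0, 0.3, -1.6]
grip_width: 0.0448
grip_force: 15.0
```

```bash
python3 -m pendant '[[[-0.1,-1.5,0],0],[[-0.1,-3,0],0],[[-0.1,-3,0],0],[[-0.1,-3,0],0],[[-0.1,-3,0],0],[[-0.1,-3,0],0],[[-0.1,-3,0],0],[[-0.1,-3,0],0],[[-0.1,-3,0],0],[[-0.1,-3,0],0],[[-0.1,-3,0],0],[[-0.1,-3,0],0],[[-0.1,-3,0],0],[[-0.1,-3,0],0],[[0,-1,0],0],[[0,0,0],0],[[0,0,0],0],[[0,0,0],0]]'
python3 - <<'E'
from h import *
im,K,T=snap("side"); im2,K2,T2=snap("top")
cv2.imwrite("pics/hover.png",np.hstack([cv2.resize(im[60:200,200:320],(400,467)),cv2.resize(im2[130:230,290:420],(400,467))]))
print(ctrl.get_obs()["ee_pos"],ctrl.get_obs()["force"])
E
```

```text
time_s: 6.53
ee_pos: [0.4894, -0.1723, 0.1798]
eef_rot: [-3.141, -0.001, 1.678]
force: [-1.1, -0.3, -0.9]
grip_width: 0.0448
grip_force: 15.0
[ 0.489717   -0.17213683  0.18022856] [-0.04459168 -0.52818491 -1.7939018 ]
```

View pics/hover.png

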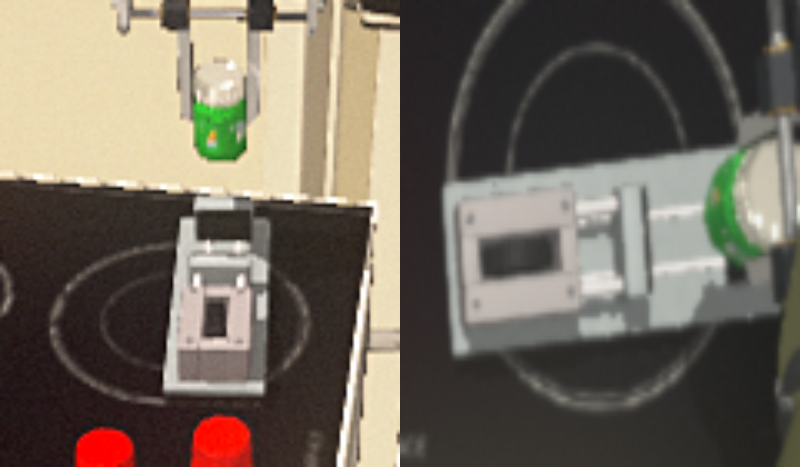

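The jar is held upright at crop (219,110), hanging above the vise gap, so I lower it.

```bash
python3 -m pendant '[[[0.1,-0.1,-1.5],0],[[0,0,-2],0],[[0,0,-2],0],[[0,0,-2],0],[[0,0,-1.5],0],[[0,0,-1],0],[[0,0,-0.7],0],[[0,0,-0.4],0],[[0,0,0],0],[[0,0,0],0],[[0,0,0],0]]'
python3 -m pendant '[[[0,0,-0.2],0],[[0,0,-0.2],0],[[0,0,-0.2],0],[[0,0,-0.1],0],[[0,0,0],0],[[0,0,0],0]]'
```

```text
time_s: 7.55
ee_pos: [0.4912, -0.1743, 0.0702]
eef_rot: [3.141, 0.001, 1.678]
force: [-0.4, 0.5, -1.7]
grip_width: 0.0445
grip_force: 15.0
time_s: 8.05
ee_pos: [0.4907, -0.1742, 0.0624]
eef_rot: [-3.141, -0.0, 1.678]
force: [-0.3, -0.1, -1.5]
grip_width: 0.0451
grip_force: 15.0
```

```bash
for i in 1 2; do python3 -m pendant '[[[0,0,-0.1],0],[[0,0,-0.1],0],[[0,0,-0.1],0],[[0,0,0],0],[[0,0,0],0]]' | grep -E "ee_pos|force: \["; done
```

```text
ee_pos: [0.4907, -0.1742, 0.0594]
force: [0.6, -0.1, -1.1]
ee_pos: [0.4908, -0.1742, 0.0565]
force: [-1.1, 0.5, 0.3]
```

```bash
python3 -m pendant '[[[0,0,-0.1],0],[[0,0,0],0],[[0,0,0],0],[[0,0,0],0]]' | grep -E "ee_pos|force: \["
```

```text
ee_pos: [0.4908, -0.1743, 0.0558]
force: [-3.1, 0.3, 5.9]
```

```bash
python3 -m pendant '[[[0,0,-0.1],0],[[0,0,0],0],[[0,0,0],0],[[0,0,0],0]]' | grep -E "ee_pos|force: \["
```

```text
ee_pos: [0.4909, -0.1744, 0.0552]
force: [-4.1, 1.3, 10.1]
```

Contact came at TCP z≈0.0565, so the floor is at about 26 mm (deck +6 mm). I relieve the load, release, and retreat upward.

```bash
python3 -m pendant '[[[0,0,0.1],0],[[0,0,0.05],0],[[0,0,0],0],[[0,0,0],0]]' | grep -E "ee_pos|force: \["; python3 -m pendant '[[[0,0,0],0],[[0,0,0],0],[[0,0,0],0],[[0,0,0],0],[[0,0,0],0],[[0,0,0],0],[[0,0,0],0]]' 0.85
python3 -m pendant '[[[0,0,1],0],[[0,0,2],0],[[0,0,3],0],[[0,0,3],0],[[0,0,3],0],[[0,0,2],0],[[0,3,0],0],[[0,4,0],0],[[0,4,0],0],[[0,4,0],0],[[0,4,0],0],[[0,4,0],0],[[0,4,0],0],[[0,4,0],0]]' 
python3 - <<'E'
from h import *
im,K,T=snap("side"); im2,K2,T2=snap("top")
cv2.imwrite("pics/placed.png",np.hstack([cv2.resize(im[60:200,200:320],(400,467)),cv2.resize(im2[150:220,295:420],(400,224)) if 0 else cv2.resize(im2[130:230,290:420],(400,467))]))
np.savez("p.npz",im=im,K=K,T=T,im2=im2,K2=K2,T2=T2)
E
```

```text
ee_pos: [0.4908, -0.1743, 0.056]
force: [-1.7, 0.7, 3.9]
time_s: 10.47
ee_pos: [0.4908, -0.1742, 0.0559]
eef_rot: [3.142, 0.0, 1.678]
force: [-0.1, -0.6, 0.3]
grip_width: 0.0796
grip_force: 0.0
time_s: 11.63
ee_pos: [0.4903, 0.1378, 0.197]
eef_rot: [3.141, -0.0, 1.678]
force: [1.7, -0.4, 0.5]
grip_width: 0.08
grip_force: 0.0
```

View pics/placed.png

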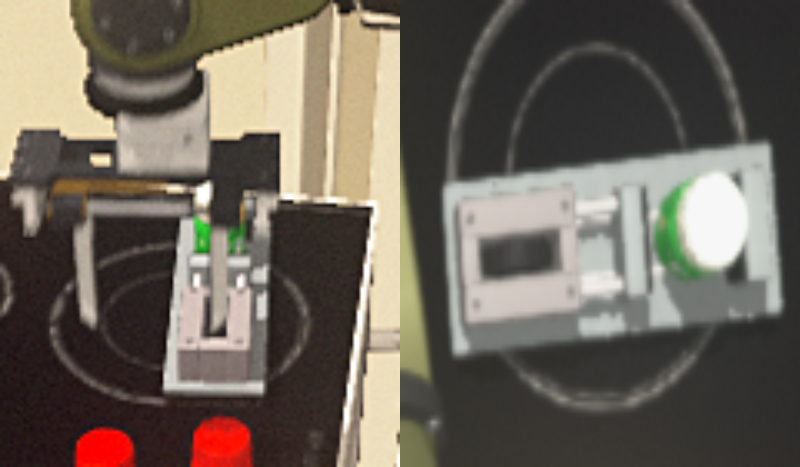

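The jar stands upright in the gap: lid at crop (709,220) in the right pane, moving jaw clear of it. Next I close the fingers and go above the wheel.

```bash
python3 - <<'E'
from h import *
p=np.load("p.npz");J=onz(p["K2"],p["T2"],390.4,177.1,.103)[:2];d=J-np.array([.4912,-.1812]);a=.11
print(J,"in seat x,y",d@[np.cos(a),np.sin(a)],d@[-np.sin(a),np.cos(a)])
E
python3 -m pendant '[[[0,0,0],0],[[-0.2,-2,0],0],[[-0.2,-2.5,0],0],[[-0.2,-2.5,0],0],[[-0.2,-2.5,0],0],[[-0.2,-2.5,0],0],[[-0.2,-2.5,0],0],[[-0.2,-2,0],0],[[-0.1,-1,0],0],[[0,0,-1.5],0],[[0,0,-2],0],[[0,0,-2],0],[[0,0,-2],0],[[0,0,-1.5],0],[[0,0,-1],0],[[0,0,-0.5],0],[[0,0,0],0],[[0,0,0],0],[[0,0,0],0]]' 0 10
```

```text
[ 0.49052954 -0.16913761] in seat x,y 0.0006577795981656489 0.012063085745215831
time_s: 13.32
ee_pos: [0.4762, -0.0393, 0.0919]
eef_rot: [3.14, 0.0, 1.678]
force: [-1.1, -0.0, -0.3]
grip_width: 0.0004
grip_force: 0.0
```

```bash
python3 -m pendant '[[[-0.05,0.3,-0.5],0],[[0,0,-0.3],0],[[0,0,-0.2],0],[[0,0,-0.1],0],[[0,0,0],0],[[0,0,0],0],[[0,0,0],0]]'| grep -E "ee_pos|force: \["
python3 -m pendant '[[[0,0,-0.1],0],[[0,0,-0.1],0],[[0,0,0],0],[[0,0,0],0]]' | grep -E "ee_pos|force: \["
```

```text
ee_pos: [0.4753, -0.0362, 0.08]
force: [0.1, 0.2, -0.6]
ee_pos: [0.4752, -0.0362, 0.0779]
force: [-0.3, 0.7, 0.3]
```

```bash
python3 -m pendant '[[[0,0,-0.1],0],[[0,0,-0.1],0],[[0,0,0],0],[[0,0,0],0]]'| grep -E "ee_pos|force: \["

```

```text
ee_pos: [0.4752, -0.0362, 0.0759]
force: [-1.1, -0.2, -0.5]
```

```bash
python3 -m pendant '[[[0,0,-0.1],0],[[0,0,0],0],[[0,0,0],0],[[0,0,0],0]]' | grep -E "ee_pos|force: \["
```

```text
ee_pos: [0.4752, -0.0362, 0.0749]
force: [-0.0, -0.3, -0.1]
```

```bash
python3 -m pendant '[[[0,0,-0.1],0],[[0,0,0],0],[[0,0,0],0],[[0,0,0],0]]'| grep -E "ee_pos|force: \["

```

```text
ee_pos: [0.4754, -0.0362, 0.0741]
force: [-0.2, 1.0, 2.9]
```

```bash
python3 -m pendant '[[[0,0,-0.05],0],[[0,0,0],0],[[0,0,0],0],[[0,0,0],0]]' | grep -E "ee_pos|force: \["
```

```text
ee_pos: [0.4754, -0.0362, 0.0737]
force: [-0.5, 0.9, 6.1]
```

Wheel top found at 74.5 mm; I'm pressing about 6 N. First stroke.

```bash
python3 -m pendant '[[[0.01,-0.1,-0.03],0],[[0.02,-0.2,0],0],[[0.02,-0.2,0],0],[[0.02,-0.2,0],0],[[0,0,0],0]]'| grep -E "ee_pos|force: \["

```

```text
ee_pos: [0.4762, -0.0433, 0.0735]
force: [-0.7, 1.2, 6.7]
```

```bash
python3 -m pendant '[[[0.02,-0.2,0],0],[[0.02,-0.2,0],0],[[0.02,-0.2,0],0],[[0,0,0],0]]' | grep -E "ee_pos|force: \["
```

```text
ee_pos: [0.4768, -0.0493, 0.0734]
force: [-0.5, 1.3, 6.2]
```

```bash
python3 -m pendant '[[[0,0,0.3],0],[[0,0,0.3],0],[[-0.07,0.7,0],0],[[-0.07,0.7,0],0],[[0,0,0],0],[[0,0,0],0]]'| grep -E "ee_pos|force: \["
python3 - <<'E'
from h import *
im,K,T=snap("side"); im2,K2,T2=snap("top")
cv2.imwrite("pics/s1.png",np.hstack([cv2.resize(im[60:200,200:320],(400,467)),cv2.resize(im2[130:230,290:420],(400,467))]))
E
```

```text
ee_pos: [0.475, -0.0346, 0.079]
force: [0.3, -0.1, -0.3]
```

View pics/s1.png

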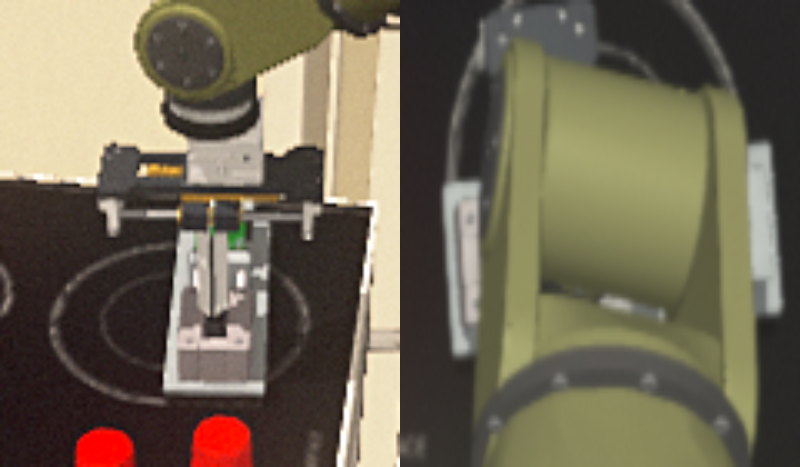

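```bash
python3 -m pendant '[[[0,0,-0.3],0],[[0,0,-0.2],0],[[0,0,-0.1],0],[[0,0,-0.02],0],[[0,0,0],0],[[0,0,0],0]]'| grep -E "ee_pos|force: \["

```

```text
ee_pos: [0.4753, -0.0353, 0.0733]
force: [-2.1, 0.8, 7.7]
```

```bash
python3 -m pendant '[[[0.02,-0.2,-0.02],0],[[0.02,-0.2,0],0],[[0.02,-0.2,0],0],[[0.02,-0.2,0],0]]' | grep -E "ee_pos|force: \["; python3 -m pendant '[[[0.02,-0.2,0],0],[[0.02,-0.2,0],0],[[0.02,-0.2,0],0]]' | grep -E "ee_pos|force: \["
```

```text
ee_pos: [0.4762, -0.0432, 0.0731]
force: [-2.1, 2.2, 7.4]
ee_pos: [0.4768, -0.0492, 0.0732]
force: [-1.7, 3.0, 8.1]
```

```bash
python3 -m pendant '[[[0,0,0.3],0],[[0,0,0.3],0],[[-0.07,0.7,0],0],[[-0.07,0.7,0],0],[[0,0,0],0],[[0,0,-0.3],0],[[0,0,-0.2],0],[[0,0,-0.1],0],[[0,0,0],0],[[0,0,0],0]]'| grep -E "ee_pos|force: \["

```

```text
ee_pos: [0.4754, -0.0352, 0.0731]
force: [-2.6, 2.8, 9.7]
```

```bash
python3 -m pendant '[[[0.02,-0.2,0],0],[[0.02,-0.2,0],0],[[0.02,-0.2,0],0],[[0.02,-0.2,0],0]]' | grep -E "ee_pos|force: \["; python3 -m pendant '[[[0.02,-0.2,0],0],[[0.02,-0.2,0],0],[[0.02,-0.2,0],0]]' | grep -E "ee_pos|force: \["
python3 - <<'E'
from h import *
im,K,T=snap("side");cv2.imwrite("pics/s3.png",im)
E
```

```text
ee_pos: [0.4762, -0.0432, 0.0731]
force: [-2.7, 2.6, 8.3]
ee_pos: [0.4768, -0.0492, 0.0731]
force: [-1.6, 2.3, 7.9]
```

Stroke 4, watching for the drag force to climb, which would mean it has stalled.

```bash
python3 -m pendant '[[[0,0,0.3],0],[[0,0,0.3],0],[[-0.07,0.7,0],0],[[-0.07,0.7,0],0],[[0,0,0],0],[[0,0,-0.3],0],[[0,0,-0.2],0],[[0,0,-0.1],0],[[0,0,0],0],[[0,0,0],0]]'| grep -E "ee_pos|force: \["

```

```text
ee_pos: [0.4754, -0.0351, 0.0731]
force: [-2.4, 2.7, 9.0]
```

```bash
python3 -m pendant '[[[0.02,-0.2,0],0],[[0.02,-0.2,0],0],[[0.02,-0.2,0],0]]' | grep -E "ee_pos|force: \["; python3 -m pendant '[[[0.02,-0.2,0],0],[[0.02,-0.2,0],0]]' | grep -E "ee_pos|force: \[";python3 -m pendant '[[[0.02,-0.2,0],0],[[0.02,-0.2,0],0]]' | grep -E "ee_pos|force: \["
```

```text
ee_pos: [0.476, -0.0409, 0.0731]
force: [-1.0, 6.7, 8.7]
ee_pos: [0.4765, -0.0448, 0.0731]
force: [-1.0, 7.2, 8.0]
ee_pos: [0.4769, -0.0488, 0.0731]
force: [-0.7, 6.7, 8.8]
```

The drag rose from 2.5 N to 7 N, so it has stalled and the jar is gripped. Hold briefly, lift straight off, retreat and look.

```bash
python3 -m pendant '[[[0,0,0],0],[[0,0,0],0],[[0,0,0],0],[[0,0,0],0]]' | grep -E "force: \["; python3 -m pendant '[[[0,0,0.3],0],[[0,0,1],0],[[0,0,3],0],[[0,0,3],0],[[0,0,3],0],[[0,0,2],0],[[0,3,0],0],[[0,4,0],0],[[0,4,0],0],[[0,4,0],0],[[0,4,0],0],[[0,0,0],0],[[0,0,0],0]]' 
python3 - <<'E'
from h import *
im,K,T=snap("side"); im2,K2,T2=snap("top")
cv2.imwrite("pics/end.png",np.hstack([cv2.resize(im[60:200,200:320],(400,467)),cv2.resize(im2[130:230,290:420],(400,467))]))
E
```

```text
force: [-1.3, 3.8, 8.2]
time_s: 22.3
ee_pos: [0.4762, 0.1422, 0.196]
eef_rot: [-3.141, 0.0, 1.681]
force: [0.4, -1.0, -0.4]
grip_width: 0.0009
grip_force: 0.0
```

View pics/end.png

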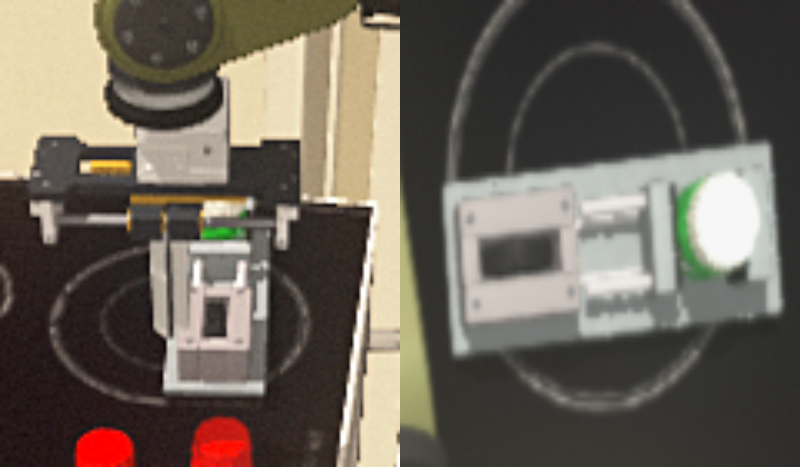

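The jar is upright. Its lid moved from crop (709,220) to (722,220), about 10 mm, and now sits against the fixed jaw with the moving jaw closed behind it. Along with the stall at 7 N, this says it is clamped, so I hand in.

```bash
python3 -c "
from station import ctrl
print(ctrl.hand_in())"
```

```text
the job is handed in; nothing more can be done
None
```

I stood the green jar in the vise and rolled the wheel until it stalled with the jar against the fixed jaw, then backed the arm clear and handed the job in at about 22 s; no verdict came back, and the grip after release was not measured.

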